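# Stroke shut the terminal caps of a battery module

## Robot

A 6-joint arm with a two-finger parallel gripper is mounted at the origin on the work surface. World frame = base frame: x ahead of the robot, y to its left, z up, the work surface at z = 0. Lengths are in m, angles in rad, forces in N, time in s.
With the tool pointing down it reaches from about 0.425 to 0.95 m from the base axis. Payload 3.5 kg.
Tool frame: the origin (TCP) lies midway between the tips of the shut fingers; the grasp point (between the pads) lies 19 mm behind it; z points along the fingers, y is the line along which they close (so a half turn about z gives the same grasp; the last joint's range is limited). The gripper opens to 85 mm and grips with 20 to 120 N. Pads are 22 mm wide; open, the fingers measure 114 mm over their backs; the gripper's body (76 mm by 85 mm) begins 54 mm behind the grasp point. The pads swing forward as they close: fully open they stand 13 mm farther back than shut.
Start: joints at [-1.34, 0.286, 1.577, -0, 1.279, -0.15], TCP at [0.251, -0.627, 0.231] pointing down, gripper open.
Joint ranges: [-2.77, 2.77], [-0.9, 2.22], [0.21, 2.48], [-1.53, 4.67], [0.24, 2.81], [-2.84, 2.84]. Speed limits (rad/s): [2.79, 2.79, 3.14, 3.14, 3.14, 3.14].

## Interface

Orientations are given as a unit quaternion [x, y, z, w].
In Python, from plant import ctrl gives the robot as it stands. The module is installed in compiled form; this text tells all that it offers.
- The arm moves only by the shell command python3 -m inch 'ROWS' [FORCE]. ROWS is JSON, a list of rows, each a list of 5 numbers: the closure, from 0 (fully open) to 1 (shut), then the shift along the tool's x, y, z in m, then the turn about the tool's z in degrees. A call has 1 to 5 rows; each row is the pose to reach, as a shift and turn from the pose commanded when the call began, along the tool's axes at that moment; what a row does not reach only later rows make up. A row lasts 1/12 s, in which the tool goes at most 41.7 mm and 7.16 degrees, less where a joint would pass 70% of its speed; a pose out of reach is approached as far as the arm can. A call with a gripper value outside its range is refused whole. The fingers move at their own pace and stop on an object; FORCE is the grip in N (left out, the last holds). Time passes only in rows, so rows that repeat a pose let the fingers close. It gives the time, the measured TCP pose, the force, the opening and the grip force at its end, in the units of the state.
- ctrl.get_state(): the state, without advancing time (a new reading comes with each control period).
- ctrl.read_camera(name): name is "scene" or "top" or "wrist"; returns a dict with "pixels" (400x640x3 uint8, red, green, blue), "depth" (400x640 float32, m along the optical axis (not along the pixel's ray), 0 where there is no reading), "fx", "fy", "cx", "cy" (pixels), "xyz" and "rotation" of the camera in the world; the wrist camera has in their place "mount" (4x4, takes a point from camera to tool coordinates, whose origin is the TCP and whose axes are the flange's). Camera axes: x right, y down, z forward; pixel columns grow to the right and rows downward; lengths in m; the calibration is good to about 2 mm. A picture is of the moment at which its call begins: read the wrist's pose just before it.
- ctrl.sign_off(): hands the job in; it is judged then, once.
Trained networks look in a picture, given as the dict that the camera call returned (one of the last four; its "shot" number tells which), for a name from the list of things; names that differ only in an ending like _2 or _b are one class to them, and where a whole thing is asked for, a point or a joint stands for the part that bears it (a point fixed in the world has none). Each returns a list of dicts, best first, with "score" (0 to 1); they miss things now and then, are a little off and sometimes report something else, mostly with a low value. They report only what shows in the picture. A call takes as long as a camera call.
- ctrl.spot_in(query, picture): "at" ([column, row] in pixels, amid what is visible of it).
- ctrl.tip_of(query, picture): "at" ([column, row] in pixels: a listed point, or the origin of a listed thing).
The state is a dict: "time": time; "qpos": joint angles; "dq": joint speeds; "joint_efforts": joint torques, N m; "eef_pos": TCP position; "tcp_rot": TCP orientation; "contact_force": force on the tool from outside, world axes, zero at the start; "wrist_torque": the same for the moment, N m; "opening": opening from 0.0 (shut) to 1.0 (fully open); "finger_force": force on a finger pad.
Only numpy, scipy, OpenCV 4.12 (cv2) and the standard library are available. Lean on these libraries where they do the work, as an engineer would, in place of code of your own. Each camera call takes 0.05 s, during which the arm holds its last target. There are 200 camera calls.

## Task

Close the five half-open terminal caps on top of the battery module by running the closed fingertips lightly along the row, hinge edge first, so that they shut flat one after another from the first to the fifth. Do it in one unbroken stroke, staying close over the row until the last cap is shut, then move clear. Do not press hard, do not shift or lift the module, and leave the loose cell, screwdriver and tray where they are.

Things in the scene. Friction and masses are not known exactly. Their poses are not given: they have to be found in the camera images.
- module: Loose 4 kg battery module, 270 mm long (its x), 110 wide (y), any yaw: blue block, black holder whose top is 75 mm above the origin. Origin: centre of the underside, z up. Bus bars with bolts (81 mm high) run 36 mm either side of the middle line; on that line (y = 0) five black blocks 32 mm wide, tops 85 mm high, at 40 mm pitch, each with a grey cap hinged at its -x edge
- row_start (a point): point on the module, 89 mm above the bench: middle of the hinge edge of the first cap (module x = -95 mm, y = 0), level with the tops of shut caps. The stroke runs from here towards row_end, which meets each cap's hinge edge first; the other way would catch under the free edges
- row_end (a point): point on the module, 89 mm above the bench: middle of the free edge of the fifth cap when shut (module x = +95 mm, y = 0)
- cell: bystander: loose upright round battery cell, 33 mm diameter, 70 mm high; origin at the centre of its underside
- driver: bystander: loose screwdriver lying on the bench, 170 mm long along its x, handle towards its -x
- tray: bystander: loose open black parts tray 70 x 90 x 30 mm; origin at the centre of its underside
- cap1 (a joint): first cap of the row: flat plastic flap 30 x 30 x 3 mm, top 89 mm above the bench when shut. Hinge across the row at module x = -95 mm, 87.5 mm high; shut, it reaches 30 mm from there towards +x. Hinge angle in rad: 0 is shut and flat, grows as the free edge rises; starts about 0.55 to 1.0 (half open), stops at 1.2. Light friction hinge (about 0.006 N m), stays where it is left
- cap2 (a joint): second cap of the row: flat plastic flap 30 x 30 x 3 mm, top 89 mm above the bench when shut. Hinge across the row at module x = -55 mm, 87.5 mm high; shut, it reaches 30 mm from there towards +x. Hinge angle in rad: 0 is shut and flat, grows as the free edge rises; starts about 0.55 to 1.0 (half open), stops at 1.2. Light friction hinge (about 0.006 N m), stays where it is left
- cap3 (a joint): third cap of the row: flat plastic flap 30 x 30 x 3 mm, top 89 mm above the bench when shut. Hinge across the row at module x = -15 mm, 87.5 mm high; shut, it reaches 30 mm from there towards +x. Hinge angle in rad: 0 is shut and flat, grows as the free edge rises; starts about 0.55 to 1.0 (half open), stops at 1.2. Light friction hinge (about 0.006 N m), stays where it is left
- cap4 (a joint): fourth cap of the row: flat plastic flap 30 x 30 x 3 mm, top 89 mm above the bench when shut. Hinge across the row at module x = 25 mm, 87.5 mm high; shut, it reaches 30 mm from there towards +x. Hinge angle in rad: 0 is shut and flat, grows as the free edge rises; starts about 0.55 to 1.0 (half open), stops at 1.2. Light friction hinge (about 0.006 N m), stays where it is left
- cap5 (a joint): fifth cap of the row: flat plastic flap 30 x 30 x 3 mm, top 89 mm above the bench when shut. Hinge across the row at module x = 65 mm, 87.5 mm high; shut, it reaches 30 mm from there towards +x. Hinge angle in rad: 0 is shut and flat, grows as the free edge rises; starts about 0.55 to 1.0 (half open), stops at 1.2. Light friction hinge (about 0.006 N m), stays where it is left

How it is judged:
On the way, in this order (a step that is already met when the one before it is completed fails the run):
1. the first cap is pushed shut (value of joint cap1 below 0.15 rad), for 0.05 s.
2. the second cap is pushed shut (value of joint cap2 below 0.15 rad), for 0.05 s.
3. the third cap is pushed shut (value of joint cap3 below 0.15 rad), for 0.05 s.
4. the fourth cap is pushed shut (value of joint cap4 below 0.15 rad), for 0.05 s.
5. the fifth cap is pushed shut (value of joint cap5 below 0.15 rad), for 0.05 s.
At the end, for the whole second after the job is handed in: All five caps lie shut (hinge angle under 0.15 rad, free edge less than 4.5 mm up), the module stands flat, at rest, within 15 mm of where it was, and the bystanders are within 20 mm of their places (value of joint each of cap1, cap2, cap3, cap4, cap5 below 0.15 rad and distance of module from where it was at the start of the episode below 0.015 m and angle between module's own z axis and vertical below 0.05 rad and linear speed of module below 0.01 m/s and distance of each of cell, driver, tray from where it was at the start of the episode below 0.02 m); the robot touches nothing.
It fails at once if the module is pressed hard (over 30 N) (contact force between the fingers and module above 30 N).
It fails at once if the module is shifted or lifted by more than 15 mm (distance of module from where it was at the start of the episode above 0.015 m).
It fails at once if the fingertips leave the row (over about 40 mm above it or 40 mm aside) between shutting the first and the last cap (value of joint cap1 below 0.15 rad and value of joint cap5 above 0.15 rad and (z of the grasp point in the frame of module above 0.15 m or y of the grasp point in the frame of module above 0.04 m or y of the grasp point in the frame of module below -0.04 m)).
It fails at once if the cell, screwdriver or tray is moved by more than 20 mm (distance of any of cell, driver, tray from where it was at the start of the episode above 0.02 m).
It also fails if it takes over 45 s, if anything falls off the work surface, if the arm or the gripper's body presses on something with over 40 N, if the wrist force passes 120 N, or if a joint passes its speed limit or range.

## Working session

There is one attempt and no reset: what is moved stays moved. The work goes in short steps, Python scripts to look and compute and a shell command to move; the robot and the scene stay as the last step left them, time stands still between calls to the robot, and variables do not carry over. Pictures are saved under pics/ and viewed, at most 10 in all, crops included, and the job is handed in when it is done.

```bash
mkdir -p pics; cat > h.py <<'E'
import numpy as np, cv2
from plant import ctrl
from scipy.spatial.transform import Rotation as R
def world(p,uv,z=None):
    u,v=uv; K=np.array([(u-p["cx"])/p["fx"],(v-p["cy"])/p["fy"],1.])
    Rm=np.array(p["rotation"]); 
    if Rm.shape!=(3,3): Rm=R.from_quat(Rm).as_matrix()
    t=np.array(p["xyz"]); d=Rm@K
    s=(z-t[2])/d[2] if z is not None else p["depth"][int(round(v)),int(round(u))]
    return t+s*d
E
python3 - <<'E'
from h import *
s=ctrl.get_state(); print(s["eef_pos"],s["tcp_rot"],s["time"])
p=ctrl.read_camera("top"); cv2.imwrite("pics/top.png",p["pixels"][...,::-1])
print(p["xyz"],p["rotation"])
for q,z in (("row_start",.089),("row_end",.089),("module",.0)):
    for r in ctrl.tip_of(q,p)[:2]: print(q,r["score"],r["at"],world(p,r["at"],z))
for q in ("cell","driver","tray","cap1"):
    for r in ctrl.spot_in(q,p)[:5 if q=="cap1" else 1]: print(q,r["score"],r["at"],world(p,r["at"]))
E
```

```text
[ 0.25074251 -0.62598482  0.22992051] [ 9.81929058e-01  1.89245583e-01 -4.05655899e-05 -1.19720950e-03] 0.0
[0.4226542  0.02307125 0.75293647] [ 0.7046928  -0.70321659  0.06192233 -0.07113446]
row_start 0.86 [355.8, 232.2] [ 0.48114858 -0.01664529  0.089     ]
row_end 0.92 [403.2, 143.2] [ 0.64427135 -0.10514057  0.089     ]
row_end 0.44 [302.7, 188.3] [0.55974997 0.07789625 0.089     ]
module 0.73 [376.9, 196.4] [ 0.56148287 -0.0654063   0.        ]
cell 0.76 [299.4, 187.1] [0.56581274 0.085559   0.07058714]
driver 0.78 [435.7, 240.9] [ 0.47040785 -0.17240874  0.02663461]
tray 0.91 [336.2, 132.9] [0.69541602 0.01692655 0.00340851]
cap1 0.84 [361.3, 229.3] [ 0.4855205  -0.02578044  0.09671458]
cap1 0.79 [372.0, 207.6] [ 0.52291279 -0.04453912  0.10153177]
cap1 0.79 [392.5, 169.6] [ 0.59259349 -0.08302359  0.09596164]
cap1 0.61 [403.5, 151.1] [ 0.62660872 -0.1035663   0.09734046]
cap1 0.48 [381.4, 190.0] [ 0.55509871 -0.06218335  0.09710465]
```

View pics/top.png

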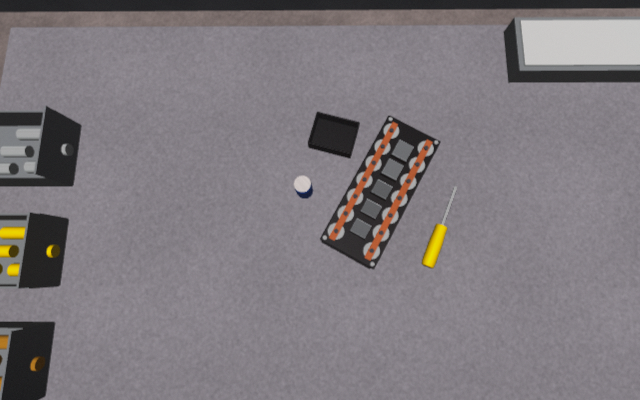

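The top view shows the module with its caps running from about (361,229) to (403,150). The cell is at (302,186), the tray at (335,134) and the screwdriver at (440,228). The network points agree with this, giving a row heading of about -28.5°. I'll move in high, fingers shut.

```bash
python3 -m inch '[[1,0.032,-0.024,0,0],[1,0.064,-0.048,0,0],[1,0.096,-0.072,0,0],[1,0.128,-0.096,0,0],[1,0.16,-0.12,0,0]]'
python3 -m inch '[[1,0.03,-0.028,0,0],[1,0.06,-0.056,0,0],[1,0.09,-0.084,0,0],[1,0.12,-0.112,0,0],[1,0.15,-0.14,0,0]]'
python3 -m inch '[[1,0.022,-0.034,0,0],[1,0.044,-0.068,0,0],[1,0.066,-0.102,0,0],[1,0.088,-0.136,0,0],[1,0.11,-0.17,0,0]]'
python3 -m inch '[[1,0,-0.02,0,-7],[1,0,-0.04,0,-14],[1,0,-0.06,0,-21],[1,0,-0.07,0,-28],[1,0,-0.07,0,-35]]'
python3 -m inch '[[1,0,0,0,-4.7],[1,0,0,0,-4.7]]'
python3 - <<'E'
from h import *
s=ctrl.get_state(); print(s["time"],s["eef_pos"],R.from_quat(s["tcp_rot"]).as_matrix().round(4),s["qpos"],s["contact_force"])
p=ctrl.read_camera("wrist"); cv2.imwrite("pics/w1.png",p["pixels"][...,::-1])
T=np.eye(4);T[:3,:3]=R.from_quat(s["tcp_rot"]).as_matrix();T[:3,3]=s["eef_pos"]
M=T@np.array(p["mount"]);p["xyz"]=M[:3,3];p["rotation"]=M[:3,:3];print(M.round(3))
for q in ("row_start","row_end"):
    for r in ctrl.tip_of(q,p)[:2]: print(q,r["score"],r["at"],world(p,r["at"],.089))
for r in ctrl.spot_in("cap1",p)[:5]: print("cap",r["score"],r["at"],world(p,r["at"]))
E
```

```text
time: 0.82
eef_pos: [0.3554, -0.4541, 0.2314]
tcp_rot: [0.982, 0.189, 0.0, 0.0]
contact_force: [1.2, 0.1, 0.6]
opening: 0.3
finger_force: 0.0
time: 1.23
eef_pos: [0.4425, -0.2682, 0.2317]
tcp_rot: [0.982, 0.189, 0.0, 0.0]
contact_force: [0.6, -0.9, 0.3]
opening: -0.001
finger_force: 0.0
time: 1.65
eef_pos: [0.481, -0.0694, 0.2317]
tcp_rot: [0.982, 0.189, 0.0, 0.0]
contact_force: [-1.0, -0.7, -0.9]
opening: -0.001
finger_force: 0.0
time: 2.07
eef_pos: [0.4542, -0.0044, 0.2315]
tcp_rot: [0.878, 0.48, 0.0, -0.0]
contact_force: [-0.6, -0.2, -0.1]
opening: -0.0
finger_force: 0.0
time: 2.23
eef_pos: [0.4549, -0.006, 0.2316]
tcp_rot: [0.859, 0.512, 0.0, 0.0]
contact_force: [0.4, -1.2, -0.9]
opening: -0.0
finger_force: 0.0
2.2333 [ 0.45490921 -0.00599488  0.2315899 ] [[ 4.75e-01  8.80e-01  6.00e-04]
 [ 8.80e-01 -4.75e-01 -2.00e-04]
 [ 1.00e-04  6.00e-04 -1.00e+00]] [-2.36799350e-01 -2.19212916e-01  2.09545675e+00 -3.91196222e-05
  1.26474457e+00  2.58191170e-01] [ 0.41503673 -1.18087565 -0.8503835 ]
[[ 0.88  -0.46  -0.122  0.485]
 [-0.476 -0.85  -0.228  0.051]
 [ 0.001  0.259 -0.966  0.375]
 [ 0.     0.     0.     1.   ]]
row_start 0.95 [345.4, 191.3] [ 0.47490312 -0.01719205  0.089     ]
row_start 0.21 [411.7, 275.9] [ 0.49452502 -0.13152521  0.089     ]
row_end 0.93 [542.9, 194.0] [ 0.64328    -0.11133482  0.089     ]
cap 0.8 [363.1, 193.4] [ 0.48898189 -0.02434149  0.09966104]
cap 0.73 [442.4, 194.0] [ 0.55498783 -0.06147389  0.09679834]
cap 0.73 [486.4, 193.4] [ 0.5929744  -0.08206681  0.09413859]
cap 0.68 [529.8, 194.0] [ 0.62827877 -0.10125471  0.09628461]
cap 0.67 [400.6, 194.3] [ 0.51987146 -0.04263469  0.0974546 ]
```

View pics/w1.png

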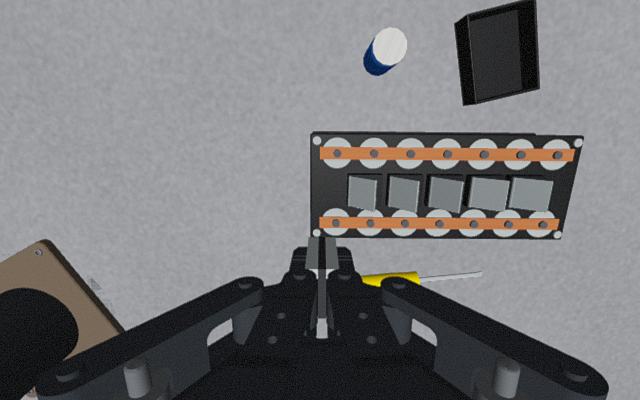

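The wrist view shows all five caps in line along image row about 193, columns 348 to 553. Their lighter faces tilt up towards the right, and the hinge side is at column 348, next to the tool. The tool is on the row's middle line to within about 1 mm and about 25 mm before the first hinge, so I'll lower it.

```bash
python3 -m inch '[[1,0,0,0.035,-0],[1,0,0,0.07,0],[1,0,0,0.105,0],[1,0,0,0.13,0],[1,0,0,0.13,0]]'
python3 -m inch '[[1,0,0,0.005,0.4],[1,0,0,0.010,0.4],[1,0,0,0.010,0.4]]'
python3 - <<'E'
from h import *
s=ctrl.get_state(); print(s["eef_pos"],R.from_quat(s["tcp_rot"]).as_matrix().round(4),s["contact_force"])
E
```

```text
time: 2.85
eef_pos: [0.4505, -0.0055, 0.0956]
tcp_rot: [0.86, 0.511, -0.004, -0.004]
contact_force: [0.5, 0.9, -0.4]
opening: 0.002
finger_force: 0.0
time: 3.1
eef_pos: [0.456, -0.0067, 0.0924]
tcp_rot: [0.861, 0.508, 0.001, 0.001]
contact_force: [-0.1, -0.6, 0.1]
opening: -0.003
finger_force: 0.0
[ 0.45601552 -0.00666213  0.09242003] [[ 4.835e-01  8.754e-01  2.200e-03]
 [ 8.754e-01 -4.835e-01 -5.000e-04]
 [ 6.000e-04  2.200e-03 -1.000e+00]] [-0.09315459 -0.64260951  0.05230812]
```

```bash
python3 -m inch '[[1,0,0,0.0005,0],[1,0,0.004,0.0005,0],[1,0,0.010,0.0005,0],[1,0,0.018,0.0005,0],[1,0,0.026,0.0005,0]]'
python3 -c "
from h import *
s=ctrl.get_state(); print(s['eef_pos'],s['contact_force'])"
```

```text
time: 3.52
eef_pos: [0.4788, -0.0194, 0.0914]
tcp_rot: [0.861, 0.508, 0.0, 0.0]
contact_force: [-2.1, 1.2, 0.3]
opening: -0.001
finger_force: 0.7
[ 0.47882723 -0.01936922  0.09144039] [-2.06559203  1.19075874  0.3399127 ]
```

```bash
python3 -m inch '[[1,0,0.008,0,0],[1,0,0.016,0,0],[1,0,0.024,0,0],[1,0,0.032,0,0],[1,0,0.04,0,0]]'
```

```text
time: 3.93
eef_pos: [0.5133, -0.0386, 0.0907]
tcp_rot: [0.861, 0.508, -0.0, -0.0]
contact_force: [-1.7, 1.5, 1.1]
opening: 0.001
finger_force: 0.8
```

```bash
python3 - <<'E'
from h import *
p=ctrl.read_camera("wrist"); cv2.imwrite("pics/w2.png",p["pixels"][...,::-1])
s=ctrl.get_state(); print(s['eef_pos'],s['contact_force'])
E
```

```text
[ 0.51457394 -0.03932086  0.09100539] [-0.37575742 -0.66667519  0.52505591]
```

View pics/w2.png

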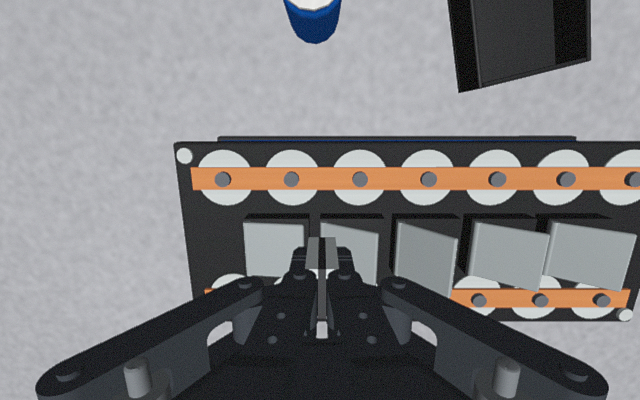

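The picture shows cap 1 lying flat at columns 245 to 310. The fingertips are at cap 2's hinge, around (322,245), and caps 3 to 5 are still raised. I'll continue the stroke.

```bash
python3 -m inch '[[1,0,0.008,0,0],[1,0,0.016,0,0],[1,0,0.024,0,0],[1,0,0.032,0,0],[1,0,0.04,0,0]]'
```

```text
time: 4.4
eef_pos: [0.5484, -0.0579, 0.0908]
tcp_rot: [0.861, 0.508, -0.0, -0.0]
contact_force: [-1.6, 1.4, 0.0]
opening: 0.001
finger_force: 0.7
```

```bash
python3 -m inch '[[1,0,0.008,0,0],[1,0,0.016,0,0],[1,0,0.024,0,0],[1,0,0.032,0,0],[1,0,0.04,0,0]]'
```

```text
time: 4.82
eef_pos: [0.5836, -0.0773, 0.0909]
tcp_rot: [0.861, 0.508, 0.0, 0.0]
contact_force: [-1.8, 0.5, -0.1]
opening: 0.001
finger_force: 0.7
```

```bash
python3 -m inch '[[1,0,0.008,0,0],[1,0,0.016,0,0],[1,0,0.024,0,0],[1,0,0.032,0,0],[1,0,0.04,0,0]]'
```

```text
time: 5.23
eef_pos: [0.6186, -0.0966, 0.0908]
tcp_rot: [0.861, 0.508, 0.0, -0.0]
contact_force: [-1.7, 0.4, 1.2]
opening: -0.001
finger_force: 0.7
```

```bash
python3 -m inch '[[1,0,0.008,0,0],[1,0,0.016,0,0],[1,0,0.024,0,0],[1,0,0.032,0,0],[1,0,0.032,0,0]]'; python3 - <<'E'
from h import *
p=ctrl.read_camera("wrist"); cv2.imwrite("pics/w3.png",p["pixels"][...,::-1])
s=ctrl.get_state(); print(s['eef_pos'],s['contact_force'])
E
```

```text
time: 5.65
eef_pos: [0.6473, -0.1126, 0.0911]
tcp_rot: [0.861, 0.508, 0.001, 0.001]
contact_force: [-0.4, -0.8, 0.4]
opening: 0.003
finger_force: 0.0
[ 0.64659375 -0.11217602  0.09087009] [-0.34000015 -0.42722558 -0.0390457 ]
```

View pics/w3.png

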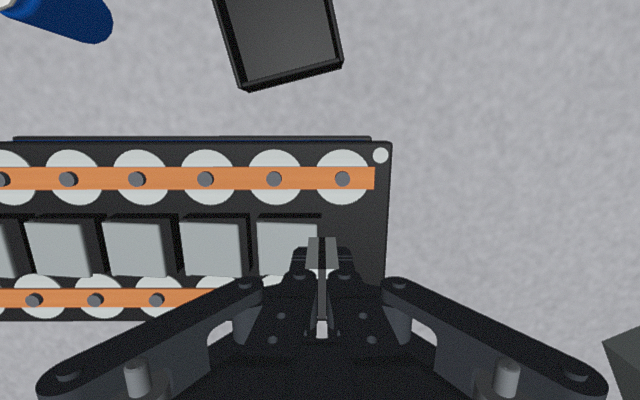

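All the visible caps lie flat. Cap 5, at columns 257 to 318, ends under the fingertips at about (320,245). I'll run off the row a little, rise clear, and check the cap heights.

```bash
python3 -m inch '[[1,0,0.006,0,0],[1,0,0.012,0,0],[1,0,0.012,-0.03,0],[1,0,0.012,-0.07,0],[1,0,0.012,-0.11,0]]'
python3 -m inch '[[1,0.01,0.035,-0.02,0],[1,0.02,0.07,-0.04,0],[1,0.02,0.07,-0.04,0],[1,0.02,0.07,-0.04,0]]'
python3 - <<'E'
from h import *
p=ctrl.read_camera("top"); cv2.imwrite("pics/top2.png",cv2.resize(p["pixels"][90:290,240:500,::-1],None,fx=3,fy=3))
for r in ctrl.spot_in("cap1",p)[:5]: print("cap",r["score"],r["at"],world(p,r["at"]))
for q,z in (("row_start",.089),("row_end",.089)):
    r=ctrl.tip_of(q,p)
    if r: print(q,r[0]["score"],world(p,r[0]["at"],z))
for q in ("cell","driver","tray"):
    r=ctrl.spot_in(q,p)
    if r: print(q,r[0]["score"],r[0]["at"])
E
```

```text
time: 6.12
eef_pos: [0.6555, -0.1172, 0.2001]
tcp_rot: [0.861, 0.508, -0.001, -0.002]
contact_force: [1.3, 0.1, 0.2]
opening: 0.002
finger_force: 0.0
time: 6.45
eef_pos: [0.7291, -0.1344, 0.2422]
tcp_rot: [0.861, 0.508, 0.001, 0.001]
contact_force: [-1.1, 0.4, -0.8]
opening: -0.002
finger_force: 0.0
row_start 0.72 [ 0.47886497 -0.01381762  0.089     ]
cell 0.9 [300.6, 186.4]
tray 0.97 [333.4, 134.0]
```

View pics/top2.png

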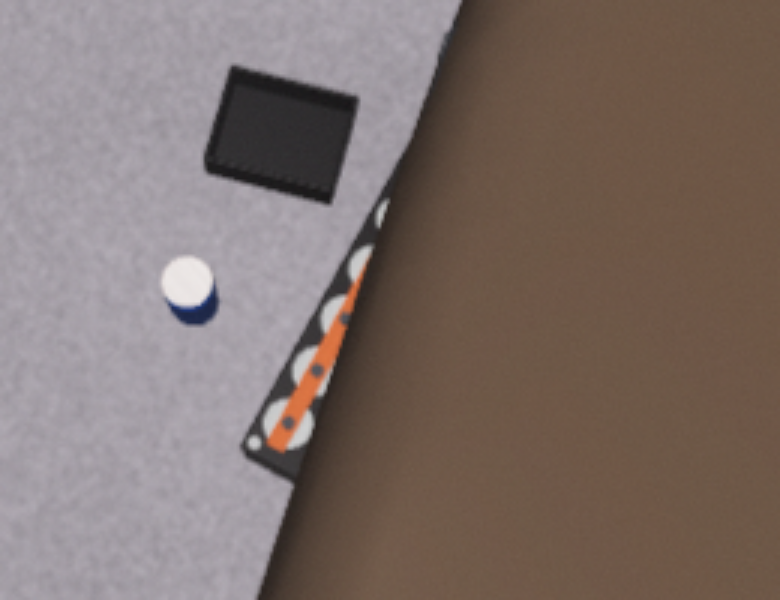

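The arm hides most of the row in this view. The tray and cell are unmoved. I'll use the wrist camera's depth reading instead.

```bash
python3 - <<'E'
from h import *
s=ctrl.get_state()
p=ctrl.read_camera("wrist"); cv2.imwrite("pics/w4.png",p["pixels"][...,::-1])
T=np.eye(4);T[:3,:3]=R.from_quat(s["tcp_rot"]).as_matrix();T[:3,3]=s["eef_pos"]
M=T@np.array(p["mount"]);p["xyz"]=M[:3,3];p["rotation"]=M[:3,:3]
a=np.array([.478,-.0172]);u=np.array([np.cos(-.503),np.sin(-.503)])
for d in list(range(-4,200,4)):
    w=np.r_[a+u*d/1000,.089]; c=M[:3,:3].T@(w-M[:3,3]); v=(c[0]/c[2]*p["fx"]+p["cx"],c[1]/c[2]*p["fy"]+p["cy"])
    if 1<v[0]<638: print(d,round(world(p,v)[2]*1000,1),end="; ")
for q in ("row_start","row_end"):
    r=ctrl.tip_of(q,p)
    if r: print(q,r[0]["score"],world(p,r[0]["at"],.089))
E
```

```text
-4 73.5; 0 73.5; 4 86.8; 8 87.7; 12 88.1; 16 88.5; 20 90.3; 24 90.1; 28 90.7; 32 81.9; 36 83.5; 40 382.9; 44 87.4; 48 89.1; 52 86.4; 56 89.3; 60 88.5; 64 90.0; 68 90.2; 72 83.2; 76 82.6; 80 78.3; 84 88.0; 88 89.0; 92 90.1; 96 89.4; 100 90.1; 104 91.0; 108 90.3; 112 88.2; 116 82.6; 120 77.0; 124 88.0; 128 87.8; 132 88.0; 136 90.3; 140 89.8; 144 90.1; 148 90.0; 152 83.4; 156 84.2; 160 74.5; 164 87.2; 168 88.8; 172 87.4; 176 88.6; 180 89.0; 184 91.1; 188 90.5; 192 82.5; 196 79.1; row_start 0.58 [ 0.4800234  -0.02031239  0.089     ]
row_end 0.9 [ 0.6433872  -0.11154823  0.089     ]
```

View pics/w4.png

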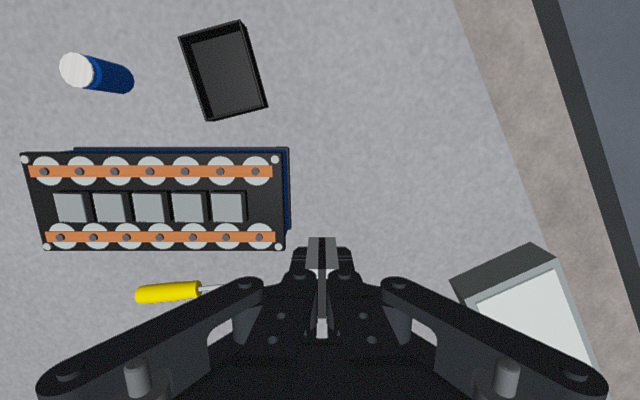

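All five caps look flat, but the depth hints at a small residual angle. I'll fit a plane to each cap to check it against 0.15 rad.

```bash
python3 - <<'E'
from h import *
s=ctrl.get_state()
T=np.eye(4);T[:3,:3]=R.from_quat(s["tcp_rot"]).as_matrix();T[:3,3]=s["eef_pos"]
Zs=[]
for _ in range(4):
    p=ctrl.read_camera("wrist"); Zs.append(p["depth"])
D=np.mean(Zs,0); M=T@np.array(p["mount"])
vv,uu=np.mgrid[0:400,0:640]
P=np.stack([(uu-p["cx"])/p["fx"]*D,(vv-p["cy"])/p["fy"]*D,D],-1)@M[:3,:3].T+M[:3,3]
a=np.array([.478,-.0172]);c,sn=np.cos(-.503),np.sin(-.503)
q=P[...,:2]-a; X=q@[c,sn]; Y=q@[-sn,c]; Z=P[...,2]
def fit(m):
    k=np.linalg.lstsq(np.c_[X[m],Y[m],np.ones(m.sum())],Z[m],rcond=None)[0]; return k.round(3),m.sum(),(Z[m].mean()*1e3).round(1)
for i in range(5): print(i+1,fit((abs(Y)<.011)&(X>.04*i+.006)&(X<.04*i+.026)&(Z>.083)&(Z<.12)))
print("bars",fit((abs(abs(Y)-.036)<.004)&(X>0)&(X<.19)&(Z>.072)&(Z<.085)))
E
```

```text
1 (array([ 0.122, -0.002,  0.087]), np.int64(352), np.float64(89.0))
2 (array([0.126, 0.001, 0.082]), np.int64(357), np.float64(88.9))
3 (array([0.125, 0.003, 0.077]), np.int64(368), np.float64(88.9))
4 (array([ 0.127, -0.001,  0.072]), np.int64(377), np.float64(88.9))
5 (array([0.11 , 0.003, 0.069]), np.int64(388), np.float64(88.7))
bars (array([0.   , 0.   , 0.077]), np.int64(2687), np.float64(76.6))
```

The fitted cap angles are 0.11 to 0.13 rad, all under 0.15. The bus bars fit as level, so the measurement isn't tilted. The module is in place and the arm is clear, so I'm handing it in.

```bash
python3 -c "
from h import *
print(ctrl.get_state()['time'],ctrl.sign_off())"
```

```text
the job is handed in; nothing more can be done
7.15 None
```

I closed all five caps in one light stroke (under 3 N measured after each move) and handed the job in at 7.15 s; they measure 0.11–0.13 rad against the 0.15 limit, nothing appears to have moved, and the hand-in returned no verdict.

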